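# Turn the stock tin to the scanner and latch it in

### The arm

A 6-joint arm with a two-finger parallel gripper is mounted at the origin on the work surface. World frame = base frame: x ahead of the robot, y to its left, z up, the work surface at z = 0. Lengths are in mm, angles in rad, forces in N, time in s.
With the tool pointing down it reaches from about 300 to 875 mm from the base axis. Payload 4.2 kg.
Tool frame: the origin (TCP) lies at the very end of the fingers, on their centre line; the grasp point (between the pads) lies 19 mm behind it; z points along the fingers, y is the line along which they close (so a half turn about z gives the same grasp; the last joint's range is limited). The gripper opens to 85 mm and grips with 20 to 120 N. Pads are 22 mm wide; open, the fingers measure 114 mm over their backs; the gripper's body (76 mm by 85 mm) begins 54 mm behind the grasp point. The pads swing forward as they close: fully open they stand 13 mm farther back than shut.
Start: joints at [1.288, 0.32, 1.565, -0, 1.257, -0.02], TCP at [149.378, 555.273, 231.338] pointing down, gripper open.
Joint ranges: [-3.11, 3.11], [-0.84, 2.01], [0.21, 2.61], [-1.34, 4.49], [0.05, 2.63], [-2.56, 2.56]. Speed limits (rad/s): [2.57, 2.57, 3.14, 3.14, 3.14, 3.14].

### API

Orientations are given as a unit quaternion [w, x, y, z].
In Python, from rig import bot gives the robot as it stands. The module is installed in compiled form; this text tells all that it offers.
- The arm moves only by the shell command python3 -m crank 'ROWS' [OPENING] [FORCE]. ROWS is JSON, one flat list of numbers, 6 for each row, row after row: the shift along the world's x, y, z in units of 50 mm (1.0 is 50 mm), then the turn, a rotation vector about the world's x, y, z in units of 6 degrees (1.0 is 6 degrees). A call has 1 to 5 rows; each row shifts and turns the commanded pose from where the row before left it; what a row does not reach is not made up. A row lasts 1/8 s, in which the tool goes at most 62.5 mm and 10.7 degrees, less where a joint would pass 70% of its speed; a pose out of reach is approached as far as the arm can. A call with a number of a shift or a turn outside -1 to 1 is refused whole. A call with a gripper value outside its range is refused whole. OPENING is the closure, from -1 (fully open) to 1 (shut), set as the call begins (- or left out, the last holds). The fingers move at their own pace and stop on an object; FORCE is the grip in N (left out, the last holds). Time passes only in rows, so rows that do not move let the fingers close. It gives the time, the measured TCP pose, the force, the opening and the grip force at its end, in the units of the state.
- bot.sense(): the state, without advancing time (a new reading comes with each control period).
- bot.capture(name): name is "scene" or "top" or "wrist"; returns the picture (384x512x3 uint8, red, green, blue); there is no depth.
- bot.camera_model(name): a dict with "camera_matrix" (3x3 intrinsics, pixels), "R" (3x3) and "t" (3): a world point X has camera coordinates R X + t. Camera axes: x right, y down, z forward; pixel columns grow to the right and rows downward; lengths in mm; the calibration is good to about 2 mm. A picture is of the moment at which its call begins: read the wrist's pose just before it. camera_model takes no time and is no camera call; for the wrist camera it gives the pose at the moment of the call.
- bot.sign_off(): hands the job in; it is judged then, once.
The state is a dict: "time_s": time; "joint_positions": joint angles; "joint_velocities": joint speeds; "joint_torque": joint torques, N m; "ee_pos": TCP position; "eef_rot": TCP orientation; "force": force on the tool from outside, world axes, zero at the start; "moment": the same for the moment, N m; "opening": finger opening in mm; "grip_force": force on a finger pad.
Only numpy, scipy, OpenCV 4.12 (cv2) and the standard library are available. Lean on these libraries where they do the work, as an engineer would, in place of code of your own. Each camera call takes 0.05 s, during which the arm holds its last target. There are 200 camera calls.

### The job

Turn the round tin in its sloped seat until the middle of its paper label squarely faces the window of the scanner block, leaving it sitting fully down in the seat. Only then swing the hinged steel bar over, across the front of the tin, until it lies down in its catch, and let go. Do not disturb the spool, carton, scraper and cup standing about.

Things in the scene. Friction and masses are not known exactly. Their poses are not given: they have to be found in the camera images.
- stand: Fixed stand: plywood board 170 (x) by 300 (y) mm sloping 25.8 deg up away from the robot. Origin: centre of the round seat, on the board's surface, 64 mm above the table. z = the board's normal (leans to the robot), x up the slope, y level, towards the scanner. Seat: black collar, 62 mm inside, 71 mm outside diameter, 20 mm high. Other entries give points in this stand frame.
- tin: Loose closed round tin, 56 mm across, 88 mm tall with lid, about 0.22 kg, standing in the seat, its axis tilted like the board's normal. Origin: centre of its underside, z up its axis. Paper label with bar code on its own +y side, 62 deg wide, 42 mm high; a 12 mm paper strip runs from it over the lid's edge to the lid's centre. Lid and body have one diameter; grip it anywhere above the collar.
- label (a point): Middle of the paper label, on the tin's surface, 28 mm from its axis and 43 mm above its underside.
- window (a point): Centre of the scanner's dark window, in the face that looks at the tin: x = 0, y = +88, z = 36 mm in the stand's frame; it looks along the stand's -y. The scanner is a grey block on the board, 66 (x) by 50 (y) by 66 (z) mm, its face at y = +88 mm.
- latch (a joint): Angle of the hinged steel bar (rad): 0 = lying in its catch across the robot's side of the tin; 1.57 = standing square to the board; about 2 = leaning outwards, open. A little friction holds it near 1.57; below about 1.0 it falls shut by its own weight.
- latch_hinge (a point): Hinge of the bar: at x = -47, y = -76, z = 45 mm in the stand's frame; the hinge axis is the stand's x. Two steel cheeks beside the hinge reach up to z = 53 mm.
- latch_tip (a point): Centre of the 18 mm black ball on the free end of the bar, 144 mm from the hinge. The bar is 8 mm thick.
- catch (a point): Where the bar lies when shut: fork-shaped catch of two steel cheeks, at x = -47, y = +52, z = 45 mm in the stand's frame; the cheeks reach up to z = 54 mm.
- spool: Bystander: black filament spool with white filament, lying flat, 160 mm across, 55 mm high. Origin: centre of its underside.
- carton: Bystander: cardboard carton, 160 by 110 by 70 mm. Origin: centre of its underside.
- scraper: Bystander: flat scraper lying on the table, along its x.
- cup: Bystander: white cup, 72 mm across, 85 mm high. Origin: centre of its underside.
Mind the look-alikes: they are no part of the job. Leave any pink or red look-alike of the tin alone.

How it is judged (in metres and radians):
On the way, in this order (a step that is already met when the one before it is completed fails the run):
1. the tin sits in its seat with its label facing the scanner's window, let go, while the bar is still open (x of label in the frame of stand between -0.01 and 0.01 m and y of label in the frame of stand above 0.018 m and distance between tin and stand below 0.007 m and angle between the z axis of tin and the z axis of stand, either way round below 0.12 rad and contact force between the fingers and tin below 0.1 N and value of joint latch above 1 rad), for 0.2 s.
2. the bar lies in its catch (value of joint latch below 0.07 rad), for 0.2 s.
At the end, for the whole second after the job is handed in: The tin is at rest fully down in its seat (underside within 7 mm of the seat centre, axis within 7 deg of the seat's), the middle of its label within 10 mm to either side of the line from seat centre to window (about 20 deg of turn), and the bar lies in its catch (under 0.07 rad) (x of label in the frame of stand between -0.01 and 0.01 m and y of label in the frame of stand above 0.018 m and distance between tin and stand below 0.007 m and angle between the z axis of tin and the z axis of stand, either way round below 0.12 rad and value of joint latch below 0.07 rad and linear speed of tin below 0.02 m/s); the robot touches nothing.
It fails at once if a bystander is moved by more than 30 mm (distance of any of spool, carton, scraper, cup from where it was at the start of the episode above 0.03 m).
It fails at once if the bar is shut into its catch while the label does not face the window (value of joint latch below 0.07 rad and (x of label in the frame of stand above 0.015 m or x of label in the frame of stand below -0.015 m or y of label in the frame of stand below 0 m)).
It also fails if it takes over 54 s, if anything falls off the work surface, if the arm or the gripper's body presses on something with over 40 N, if the wrist force passes 120 N, or if a joint passes its speed limit or range.

## Working session

There is one attempt and no reset: what is moved stays moved. The work goes in short steps, Python scripts to look and compute and a shell command to move; the robot and the scene stay as the last step left them, time stands still between calls to the robot, and variables do not carry over. Pictures are saved under pics/ and viewed, at most 10 in all, crops included, and the job is handed in when it is done.

```bash
mkdir -p pics
python3 - <<'E'
from rig import bot
import cv2,numpy as np
a=bot.capture("scene");b=bot.capture("top")
cv2.imwrite("pics/s0.png",a[:,:,::-1]);cv2.imwrite("pics/t0.png",b[:,:,::-1])
for n in("scene","top"):
    m=bot.camera_model(n);print(n,np.round(m["camera_matrix"],1).tolist(),np.round(m["R"],3).tolist(),np.round(m["t"],1).tolist())
print(bot.sense())
E
```

```text
scene [[354.7, 0.0, 253.2], [0.0, 354.7, 190.7], [0.0, 0.0, 1.0]] [[0.757, 0.654, -0.006], [0.53, -0.62, -0.578], [-0.382, 0.434, -0.816]] [-427.9, -274.1, 1680.5]
top [[386.7, 0.0, 254.2], [0.0, 386.7, 190.2], [0.0, 0.0, 1.0]] [[0.008, -1.0, 0.004], [-0.989, -0.008, -0.147], [0.147, -0.003, -0.989]] [-23.9, 597.6, 1398.2]
{'time_s': 0.1, 'joint_positions': array([ 1.28804547e+00,  3.20208326e-01,  1.56558734e+00, -1.09320208e-05,
        1.25740664e+00, -1.99737159e-02]), 'joint_velocities': array([-0.00051942, -0.00335281, -0.00302042,  0.00147927,  0.00077041,
        0.00060594]), 'joint_torque': array([ 1.91233361e-03, -4.16415310e+01, -2.34706181e+01, -2.23473148e-05,
        4.93891202e-03, -9.91864255e-06]), 'ee_pos': array([149.22761754, 554.83743594, 230.56585753]), 'eef_rot': array([-1.16217000e-04,  1.31009154e-01,  9.91380832e-01, -7.96410001e-04]), 'force': array([ 0.18743835,  0.68493498, -0.00533595]), 'moment': array([-0.03727595,  0.02797375, -0.0085153 ]), 'grip_force': 0.0, 'opening': 85.50910188382214}
```

View pics/s0.png

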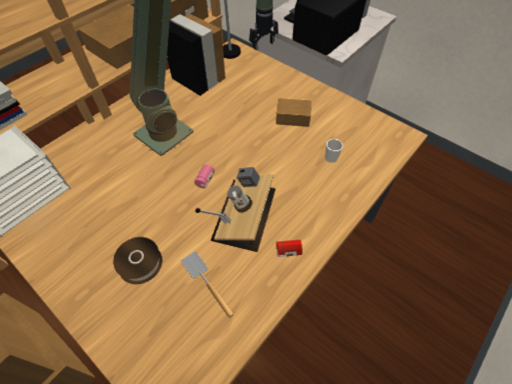

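View pics/t0.png

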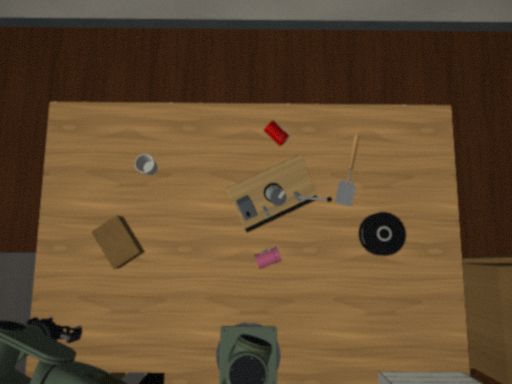

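The scene view shows the silver-grey tin in its collar at (240,195), the scanner at (248,176), and the open bar with its black ball at (198,211). The pink (204,176) and red (289,248) tins are look-alikes, to be left alone. In the top view the tin is at (275,194), the scanner at (246,207), the ball at (329,199), and the look-alikes at (268,258) and (276,132). One close crop next.

Run:
```python
import cv2,numpy as np
b=cv2.imread("pics/t0.png")[150:240,220:340];a=cv2.imread("pics/s0.png")[160:255,190:285]
b=cv2.resize(b,(800,600) and None,fx=4,fy=4,interpolation=cv2.INTER_CUBIC);a=cv2.resize(a,None,fx=3.3,fy=3.79,interpolation=cv2.INTER_CUBIC)
h=360;c=np.hstack([b,a[:h]]);print(b.shape,a.shape,c.shape);cv2.imwrite("pics/c0.png",c)
```

```text
(360, 480, 3) (360, 314, 3) (360, 794, 3)
```

View pics/c0.png

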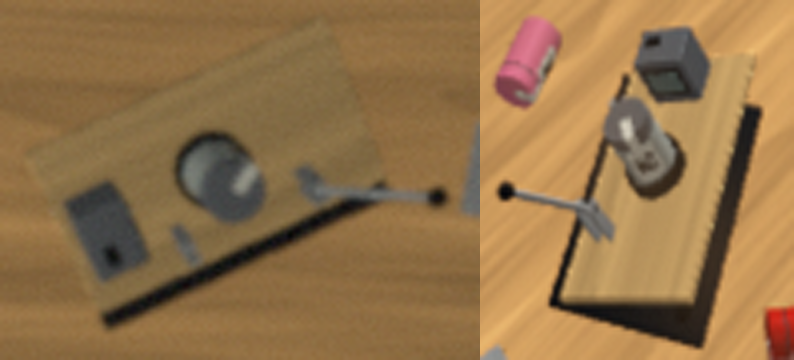

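The crop shows the grey tin, its lid centre near top pixel (277,197), with the paper strip pointing up and right, away from the scanner. The bar leans out to the ball at top pixel (329,199). Board corners are at about (227,189), (300,155), (315,196) and (246,228). Next I work out the stand pose.

```bash
cat > h.py <<'E'
import numpy as np,cv2
from rig import bot
from scipy.spatial.transform import Rotation as Ro
def ray(n,p,m=None):
    m=m or bot.camera_model(n);K,R,t=(np.array(m[k]) for k in("camera_matrix","R","t"))
    return -R.T@t,R.T@np.linalg.solve(K,[p[0],p[1],1])
def onz(n,p,z):
    c,d=ray(n,p);return c+d*(z-c[2])/d[2]
def two(p,q):
    c,d=ray("top",p);e,f=ray("scene",q);A=np.stack([d,-f],1);s=np.linalg.lstsq(A,e-c,rcond=None)[0]
    return (c+d*s[0]+e+f*s[1])/2,np.linalg.norm(c+d*s[0]-e-f*s[1])
def proj(n,X,m=None):
    m=m or bot.camera_model(n);K,R,t=(np.array(m[k]) for k in("camera_matrix","R","t"));u=K@(R@np.array(X)+t);return u[:2]/u[2]
def stand(O,yaw):
    # yaw: heading of the level direction up the slope
    s=np.deg2rad(25.8);h=np.array([np.cos(yaw),np.sin(yaw),0])
    x=h*np.cos(s)+[0,0,np.sin(s)];z=-h*np.sin(s)+[0,0,np.cos(s)]
    return np.stack([x,np.cross(z,x),z],1)
E
python3 - <<'E'
from h import *
C=[(227,188.75,101),(300,155.5,101),(315.5,195.75,27),(246.25,228,27)]
P=[onz("top",c[:2],c[2]) for c in C]
for p in P:print(p.round(1))
print([np.linalg.norm((P[i]-P[(i+1)%4])).round(1) for i in range(4)],np.mean(P,0).round(1))
d=P[0]-P[1]+P[3]-P[2];yaw=np.arctan2(d[1],d[0])-np.pi/2;print("yaw",yaw)
S=lambda u,v:(190+u/3.3,160+v/3.79)
tp=lambda u,v:(220+u/4,150+v/4)
print("ball",two(tp(437,197),S(506,191) if 0 else S(506-480,191)))
print("lid",two(tp(234,190),S(626-480,116)))
O=np.mean(P,0);O[2]=64;M=stand(O,yaw)
for n,X in dict(lid=(0,0,88),win=(0,88,36),hinge=(-47,-76,45),catch=(-47,52,45)).items():
    w=O+M@X;print(n,w.round(1),"topcrop",((proj("top",w)-[220,150])*4).round(),"scenecrop",((proj("scene",w)-[190,160])*[3.3,3.79]+[480,0]).round())
E
```

```text
[593.6  78.6 101. ]
[ 717.9 -184.2  101. ]
[ 580.9 -250.3   27. ]
[457.7   9.4  27. ]
[np.float64(290.7), np.float64(169.2), np.float64(287.4), np.float64(169.5)] [587.5 -86.6  64. ]
yaw 0.4424285087330784
ball (array([ 547.75952093, -265.97265714,  198.6292251 ]), np.float64(4.484311676939181))
lid (array([ 558.97693678, -101.08614047,  147.2374676 ]), np.float64(4.5019765346559035))
lid [ 552.9 -103.   143.2] topcrop [234. 196.] scenecrop [619. 117.]
win [535.7 -13.8  96.4] topcrop [131. 221.] scenecrop [662.  81.]
hinge [ 564.1 -181.8   84.1] topcrop [317. 192.] scenecrop [582. 207.]
catch [509.3 -66.1  84.1] topcrop [189. 252.] scenecrop [616. 105.]
```

```bash
cat >> h.py <<'E'
def plan(O,yaw,Xs,psi):
    "Xs: TCP target in stand mm, psi: deg of tool y in stand; prints shift & turn in units"
    M=stand(O,yaw);s=bot.sense();T=O+M@np.array(Xs,float)
    p=np.deg2rad(psi);y=np.array([np.cos(p),np.sin(p),0]);z=np.array([0,0,-1.]);B=M@np.stack([np.cross(y,z),y,z],1)
    q=s["eef_rot"];R=Ro.from_quat([q[1],q[2],q[3],q[0]])
    r=(Ro.from_matrix(B)*R.inv()).as_rotvec(degrees=True)/6
    print("t",round(s["time_s"],2),"shift",((T-s["ee_pos"])/50).round(3),"turn",r.round(3),"T",T.round(1),"j",s["joint_positions"].round(2))
E
python3 - <<'E'
from h import *
O=np.array([590.,-86,64])
plan(O,.4424,(0,0,230),-40)
m=bot.camera_model("wrist");print((-m["R"].T@m["t"]).round(1),m["R"].round(2).tolist(),m["camera_matrix"].round(1).tolist())
E
```

```text
t 0.1 shift [  7.006 -13.674   0.81 ] turn [  4.49   -1.633 -14.658] T [ 499.5 -128.9  271.1] j [ 1.29  0.32  1.57 -0.    1.26 -0.02]
[ 76.1 573.8 372.5] [[0.26, 0.97, -0.0], [0.92, -0.25, 0.3], [0.29, -0.08, -0.96]] [[318.0, 0.0, 253.2], [0.0, 318.0, 192.4], [0.0, 0.0, 1.0]]
```

```bash
python3 -m crank '[0.44,-0.85,0.1,0.28,-0.1,-0.92,0.44,-0.85,0.1,0.28,-0.1,-0.92,0.44,-0.85,0.1,0.28,-0.1,-0.92,0.44,-0.85,0.1,0.28,-0.1,-0.92,0.44,-0.85,0.1,0.28,-0.1,-0.92]' -1 >/dev/null
python3 -m crank '[0.44,-0.85,0.1,0.28,-0.1,-0.92,0.44,-0.85,0.1,0.28,-0.1,-0.92,0.44,-0.85,0.1,0.28,-0.1,-0.92,0.44,-0.85,0.1,0.28,-0.1,-0.92,0.44,-0.85,0.1,0.28,-0.1,-0.92]' >/dev/null
python3 -m crank '[0.44,-0.85,0,0.28,-0.1,-0.92,0.44,-0.85,0,0.28,-0.1,-0.92,0.44,-0.85,0,0.28,-0.1,-0.92,0.44,-0.85,0,0.28,-0.1,-0.92,0.44,-0.85,0,0.28,-0.1,-0.92]'
python3 -m crank '[0.4,-0.85,0,0.28,-0.1,-0.92,0,0,0,0,0,0,0,0,0,0,0,0]'
python3 - <<'E'
from h import *
plan(np.array([590.,-86,64]),.4424,(0,0,230),-40)
m=bot.camera_model("wrist");a=bot.capture("wrist");np.savez("w1.npz",**m)
cv2.imwrite("pics/w1.png",a[:,:,::-1])
E
```

```text
time_s: 1.98
ee_pos: [479.6, -83.9, 281.1]
eef_rot: [0.044, 0.746, 0.632, 0.207]
force: [0.3, -0.0, -0.2]
opening: 85.3
grip_force: 0.0
time_s: 2.35
ee_pos: [498.8, -124.3, 280.8]
eef_rot: [0.046, 0.774, 0.593, 0.217]
force: [-0.1, 1.2, 1.0]
opening: 85.2
grip_force: 0.0
t 2.35 shift [ 0.015 -0.092 -0.194] turn [-0.029 -0.035  0.052] T [ 499.5 -128.9  271.1] j [-0.48  0.05  1.86  0.43  0.99 -0.42]
```

View pics/w1.png

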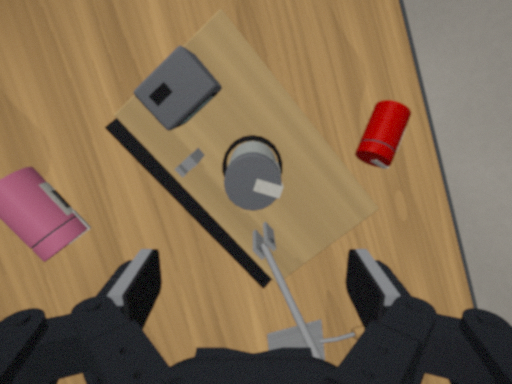

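The wrist view shows the lid centred near (253,181) with the strip pointing right to (283,189). The scanner is at upper left (178,87), its window hidden. The board's corners are near (221,11), (107,124) and (375,210), and the bar runs from its hinge at (264,240) to (320,355). I refine the lid by mask.

Run:
```python
from h import *
m=dict(np.load("w1.npz"));a=cv2.imread("pics/w1.png");hsv=cv2.cvtColor(a,cv2.COLOR_BGR2HSV)
H,S,V=cv2.split(hsv)
roi=np.zeros_like(V);cv2.circle(roi,(253,181),40,255,-1)
print(a[185,240],a[187,268],a[155,250],a[176,250])
lid=((S<60)&(V>75)&(V<115)&(roi>0)).astype(np.uint8)*255
lid=cv2.morphologyEx(lid,cv2.MORPH_OPEN,np.ones((3,3)))
c=max(cv2.findContours(lid,0,1)[0],key=cv2.contourArea);hull=cv2.convexHull(c);print("minc",cv2.minEnclosingCircle(c),cv2.fitEllipse(c),cv2.contourArea(hull))
st=((V>150)&(S<60)&(roi>0)).astype(np.uint8)*255;st[:170]=0
c2=max(cv2.findContours(st,0,1)[0],key=cv2.contourArea);print("strip",cv2.minAreaRect(c2),cv2.contourArea(c2),cv2.boundingRect(c2))
def pl(p,O,M,z):
    C,d=ray("",p,m);n=M[:,2];Q=O+n*z;return C+d*((Q-C)@n)/(d@n)
O=np.array([590.,-86,64]);yaw=.4424
for k in range(3):
    M=stand(O,yaw)
    P=[pl(p,O,M,0) for p in((221,11),(107,124),(375,210))]
    L=[(M.T@(p-O)).round(1) for p in P]
    e=L[0]-L[2];yaw+=np.arctan2(-e[0],e[1])
    print(L,"yaw",yaw)
M=stand(O,yaw)
for p,z,n in(((253,181),88,"lid"),((265,243),45,"hinge"),((190,161),50,"catch"),((283,189),88,"strip"),((256,181),88,"b")):
    print(n,(M.T@(pl(p,O,M,z)-O)).round(1))
```

```text
[94 91 89] [162 169 172] [105 102 102] [94 92 92]
minc ((253.12655639648438, 179.9771728515625), 30.115089416503906) ((251.13925170898438, 179.66627502441406), (52.70248794555664, 58.2586555480957), 33.706607818603516) 2544.0
strip ((268.58685302734375, 187.18040466308594), (27.183116912841797, 14.865768432617188), 19.290042877197266) 286.5 (254, 180, 30, 19)
[array([ 81.4, 147.9,   0. ]), array([-99.9, 147.1,   0. ]), array([  79.5, -146.5,    0. ])] yaw 0.43594628525367346
[array([ 80.5, 148.5,   0. ]), array([-101. ,  146.7,    0. ]), array([  80.3, -145.8,   -0. ])] yaw 0.43526670669705936
[array([ 80.4, 148.6,   0. ]), array([-101.1,  146.6,   -0. ]), array([  80.4, -145.7,   -0. ])] yaw 0.43526670669705936
lid [ 1.6  1.  88. ]
hinge [-43.3 -73.7  45. ]
catch [-42.1  52.7  50. ]
strip [ 18.5 -23.6  88. ]
b [ 3.7 -0.9 88. ]
```

```bash
python3 -m crank '[0,0,0,0.4,0.19,-0.92,0,0,0,0.4,0.19,-0.92,0,0,0,0.4,0.19,-0.92,0,0,0,0.4,0.19,-0.92,0,0,0,0.4,0.19,-0.92]' >/dev/null
python3 -m crank '[0,0,0,0.4,0.19,-0.92,0,0,0,0.4,0.19,-0.92,0,0,0,0.4,0.19,-0.92,0,0,0,0.4,0.19,-0.92,0,0,0,0.4,0.19,-0.92]' >/dev/null
python3 -m crank '[0,0,0,0.4,0.19,-0.92,0,0,0,0.4,0.19,-0.92,0,0,0,0.4,0.19,-0.92,0,0,0,0.4,0.19,-0.92,0,0,0,0.4,0.19,-0.92]' >/dev/null
python3 -m crank '[0,0,0,0.4,0.19,-0.92,0,0,0,0,0,0]'
cat >> h.py <<'E'
YAW=.4353
M0=stand(0,YAW);O0=np.array([590.,-86,64])+M0@[3.5,1,0]
E
python3 - <<'E'
from h import *
plan(O0,YAW,(-1.5,0,130),-138)
plan(O0,YAW,(-1.5,0,52),-138)
m=bot.camera_model("wrist");a=bot.capture("wrist");np.savez("w2.npz",**m)
cv2.imwrite("pics/w2.png",a[:,:,::-1])
for X in((-2,0,88),(0,0,20),(-47,-76,45),(-47,52,45)):print(X,proj("",O0+M0@X,m).round())
E
```

```text
time_s: 4.53
ee_pos: [499.0, -123.5, 281.6]
eef_rot: [-0.133, 0.956, -0.193, 0.178]
force: [-0.4, 0.1, 0.5]
opening: 85.5
grip_force: 0.0
t 4.53 shift [ 0.818  0.305 -1.993] turn [-0.01  -0.027 -0.037] T [ 539.9 -108.2  181.9] j [-0.48  0.05  1.86  0.43  0.99  1.3 ]
t 4.53 shift [ 1.434  0.592 -3.397] turn [-0.01  -0.027 -0.037] T [570.7 -93.9 111.7] j [-0.48  0.05  1.86  0.43  0.99  1.3 ]
(-2, 0, 88) [258. 177.]
(0, 0, 20) [256. 161.]
(-47, -76, 45) [338. 143.]
(-47, 52, 45) [256. 226.]
```

View pics/w2.png

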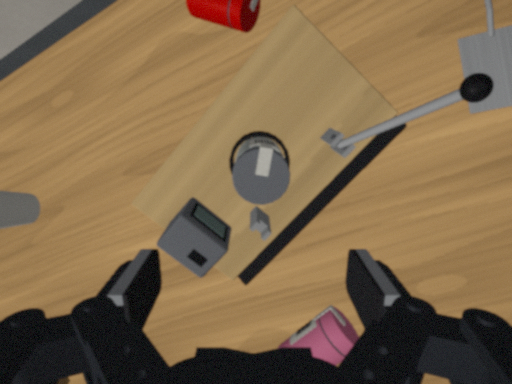

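The second wrist view shows the lid centre near (261,175), the strip running up to (264,150), the hinge at (338,143) where predicted, the catch at (260,224), the window at (210,221), and the ball at (477,88). I triangulate the lid from the two wrist views.

Run:
```python
from h import *
ms=[dict(np.load(f"w{i}.npz")) for i in(1,2)]
a=cv2.imread("pics/w2.png");H,S,V=cv2.split(cv2.cvtColor(a,cv2.COLOR_BGR2HSV))
roi=np.zeros_like(V);cv2.circle(roi,(261,175),36,255,-1)
st=((V>150)&(S<60)&(roi>0)).astype(np.uint8)*255;st[:147]=0
c2=max(cv2.findContours(st,0,1)[0],key=cv2.contourArea);print("strip",cv2.minAreaRect(c2))
def tri(p,q):
    (c,d),(e,f)=ray("",p,ms[0]),ray("",q,ms[1]);s=np.linalg.lstsq(np.stack([d,-f],1),e-c,rcond=None)[0]
    x,y=c+d*s[0],e+f*s[1];return (M0.T@((x+y)/2-O0)).round(1),np.linalg.norm(x-y).round(1)
print("lid",tri((253,180.5),(261,175)))
print("hinge",tri((265,243),(339,143)),"catch",tri((190,161),(260,224)))
def pl(p,m,z):
    C,d=ray("",p,m);n=M0[:,2];Q=O0+n*z;return M0.T@(C+d*((Q-C)@n)/(d@n)-O0)
for m,l,s in((ms[0],(253,180.5),(268.6,187.2)),(ms[1],(261,175),cv2.minAreaRect(c2)[0])):
    A,B=pl(l,m,88),pl(s,m,88);d=B-A;print(A.round(1),B.round(1),np.degrees(np.arctan2(d[1],d[0])))
```

```text
strip ((263.71600341796875, 161.31201171875), (12.074769020080566, 27.01170539855957), 10.30484676361084)
lid (array([-3.9, -1.7, 78.3]), np.float64(1.2))
hinge (array([-49.2, -77.1,  39.4]), np.float64(1.5)) catch (array([-52. ,  51.3,  31.6]), np.float64(2.0))
[-1.6  0.3 88. ] [  5.6 -14.3  88. ] -63.919080594967056
[-2.7 -3.3 88. ] [  4.3 -14.8  88. ] -58.34580363007966
```

```bash
cat >> h.py <<'E'
O0=O0+M0@[-.5,-1.5,0]
E
python3 -m crank '[0.2,0.05,-0.5,0,0,0,0.2,0.07,-0.5,0,0,0,0.2,0.07,-0.5,0,0,0,0.2,0.08,-0.5,0,0,0,0,0,0,0,0,0]' -1
python3 - <<'E'
from h import *
plan(O0,YAW,(-1.5,0,50),-138)
E
```

```text
time_s: 5.2
ee_pos: [538.5, -110.1, 179.6]
eef_rot: [-0.134, 0.956, -0.194, 0.176]
force: [0.2, -0.5, 0.2]
opening: 85.5
grip_force: 0.0
t 5.2 shift [ 0.664  0.3   -1.398] turn [-0.028 -0.066 -0.032] T [571.7 -95.1 109.7] j [-0.41  0.2   1.97  0.51  0.74  1.22]
```

```bash
python3 -m crank '[0.17,0.08,-0.35,0,0,0,0.17,0.08,-0.35,0,0,0,0.16,0.07,-0.35,0,0,0,0.16,0.07,-0.35,0,0,0,0,0,0,0,0,0]' -1
python3 -m crank '[0,0,0,0,0,0,0,0,0,0,0,0,0,0,0,0,0,0,0,0,0,0,0,0,0,0,0,0,0,0]' 1 25
python3 - <<'E'
from h import *
plan(O0,YAW,(-1.5,0,50),-138)
E
```

```text
time_s: 5.82
ee_pos: [572.3, -95.9, 111.5]
eef_rot: [-0.133, 0.955, -0.194, 0.177]
force: [-0.4, 0.7, -0.4]
opening: 85.4
grip_force: 0.0
time_s: 6.45
ee_pos: [572.7, -96.6, 112.8]
eef_rot: [-0.133, 0.955, -0.195, 0.179]
force: [-3.3, -1.2, 5.8]
opening: 54.8
grip_force: 26.1
t 6.45 shift [-0.02   0.031 -0.063] turn [-0.01  -0.009 -0.006] T [571.7 -95.1 109.7] j [-0.36  0.32  2.    0.6   0.58  1.14]
```

Gripped (54.8 mm, 26 N). Now turn +150° about the stand's normal.

```bash
python3 -m crank '[0,0,0,-0.395,-0.184,0.9,0,0,0,-0.395,-0.184,0.9,0,0,0,-0.395,-0.184,0.9,0,0,0,-0.395,-0.184,0.9,0,0,0,-0.395,-0.184,0.9]' 
python3 -m crank '[0,0,0,-0.395,-0.184,0.9,0,0,0,-0.395,-0.184,0.9,0,0,0,-0.395,-0.184,0.9,0,0,0,-0.395,-0.184,0.9,0,0,0,-0.395,-0.184,0.9]' |grep force
python3 -m crank '[0,0,0,-0.395,-0.184,0.9,0,0,0,-0.395,-0.184,0.9,0,0,0,-0.395,-0.184,0.9,0,0,0,-0.395,-0.184,0.9,0,0,0,-0.395,-0.184,0.9]' |grep force
python3 -m crank '[0,0,0,-0.395,-0.184,0.9,0,0,0,-0.395,-0.184,0.9,0,0,0,-0.395,-0.184,0.9,0,0,0,-0.395,-0.184,0.9,0,0,0,-0.395,-0.184,0.9]' |grep force
python3 -m crank '[0,0,0,-0.395,-0.184,0.9,0,0,0,-0.395,-0.184,0.9,0,0,0,-0.395,-0.184,0.9,0,0,0,-0.395,-0.184,0.9,0,0,0,-0.395,-0.184,0.9]' 
python3 -m crank '[0,0,0,0,0,0]'
python3 - <<'E'
from h import *
plan(O0,YAW,(-1.5,0,50),12)
E
```

```text
time_s: 7.08
ee_pos: [573.5, -96.1, 113.3]
eef_rot: [-0.082, 0.973, 0.06, 0.208]
force: [-0.7, 0.9, 6.5]
opening: 55.3
grip_force: 26.0
force: [-3.6, 3.0, 8.1]
grip_force: 26.2
force: [-9.0, 2.3, 10.8]
grip_force: 26.7
force: [-15.2, 0.8, 13.0]
grip_force: 27.0
time_s: 9.57
ee_pos: [567.7, -94.7, 111.0]
eef_rot: [0.137, 0.434, 0.873, 0.174]
force: [-20.8, -2.8, 15.1]
opening: 55.5
grip_force: 27.4
time_s: 9.7
ee_pos: [567.8, -94.8, 111.1]
eef_rot: [0.137, 0.435, 0.873, 0.174]
force: [-18.9, -1.8, 14.9]
opening: 55.4
grip_force: 27.3
t 9.7 shift [ 0.078 -0.006 -0.029] turn [-0.009 -0.035 -0.02 ] T [571.7 -95.1 109.7] j [-0.36  0.32  2.01  0.61  0.58 -1.48]
```

```bash
python3 -m crank '[0,0,0,0,0,0,0,0,0,0,0,0,0,0,0,0,0,0,0,0,0,0,0,0]' -1
python3 -m crank '[-0.16,-0.075,0.36,0,0,0,-0.28,-0.13,0.64,0,0,0,-0.28,-0.13,0.64,0,0,0,-0.28,-0.13,0.64,0,0,0,-0.28,-0.13,0.64,0,0,0]'
python3 -m crank '[0,0,0,0,0,0,0,0,0,0,0,0]' >/dev/null
python3 - <<'E'
from h import *
plan(O0,YAW,(-1.5,0,50),12)
m=bot.camera_model("wrist");a=bot.capture("wrist");np.savez("w3.npz",**m)
cv2.imwrite("pics/w3.png",a[:,:,::-1])
for X in((-2,0,88),(0,0,20),(-2,28,88),(0,88,36)):print(X,proj("",O0+M0@X,m).round())
E
```

```text
time_s: 10.2
ee_pos: [572.6, -96.2, 111.2]
eef_rot: [0.141, 0.436, 0.872, 0.174]
force: [-0.1, 0.6, -0.6]
opening: 85.0
grip_force: 0.0
time_s: 10.82
ee_pos: [507.8, -126.1, 258.3]
eef_rot: [0.141, 0.436, 0.872, 0.174]
force: [1.1, -0.2, -0.6]
opening: 85.4
grip_force: 0.0
t 11.07 shift [ 1.272  0.613 -2.936] turn [0.012 0.015 0.02 ] T [571.7 -95.1 109.7] j [-0.48  0.08  1.89  0.44  0.93 -1.34]
(-2, 0, 88) [254. 182.]
(0, 0, 20) [255. 166.]
(-2, 28, 88) [261. 151.]
(0, 88, 36) [275.  80.]
```

View pics/w3.png

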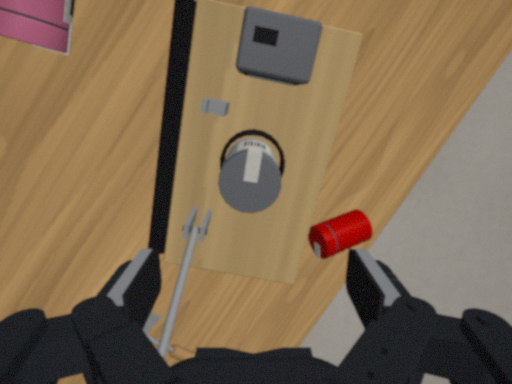

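The tin sits in the collar, with its lid centre near (250,181) and the strip pointing up to (254,147), towards the scanner face at (275,78). I measure the residual angle.

Run:
```python
from h import *
m=dict(np.load("w3.npz"));a=cv2.imread("pics/w3.png");H,S,V=cv2.split(cv2.cvtColor(a,cv2.COLOR_BGR2HSV))
roi=np.zeros_like(V);cv2.circle(roi,(250,181),34,255,-1)
st=((V>145)&(S<60)&(roi>0)).astype(np.uint8)*255;st[:153]=0
c2=max(cv2.findContours(st,0,1)[0],key=cv2.contourArea);r=cv2.minAreaRect(c2);print("strip",r)
lid=((S<70)&(V>70)&(V<125)&(roi>0)).astype(np.uint8);lid[:165]=0
c=np.vstack(cv2.findContours(lid,0,1)[0]);print(cv2.boundingRect(c))
b=cv2.boxPoints(r);b=b[np.argsort(b[:,1])];e=[b[:2].mean(0),b[2:].mean(0)]
def pl(p,z):
    C,d=ray("",p,m);n=M0[:,2];Q=O0+n*z;return M0.T@(C+d*((Q-C)@n)/(d@n)-O0)
for A,B in((e[1],e[0]),((250,181),r[0])):
    A,B=pl(A,88),pl(B,88);d=B-A;print(A.round(1),B.round(1),np.degrees(np.arctan2(d[1],d[0])))
A,B=pl((239,74),66),pl((303,85),66);print("scanner edge",A,B)
cv2.imwrite("pics/c3.png",cv2.resize(a[120:220,200:320],None,fx=5,fy=5,interpolation=2))
```

```text
strip ((252.33782958984375, 166.4729766845703), (13.645115852355957, 29.42742156982422), 9.462322235107422)
(219, 165, 63, 48)
[-5.5  0.5 88. ] [-6.6 26.2 88. ] 92.62973947256394
[-5.4  0.5 88. ] [-6.1 13.5 88. ] 92.9432849578653
scanner edge [-32.82478574  85.13461905  66.        ] [22.81831422 87.81366369 66.        ]
```

View pics/c3.png

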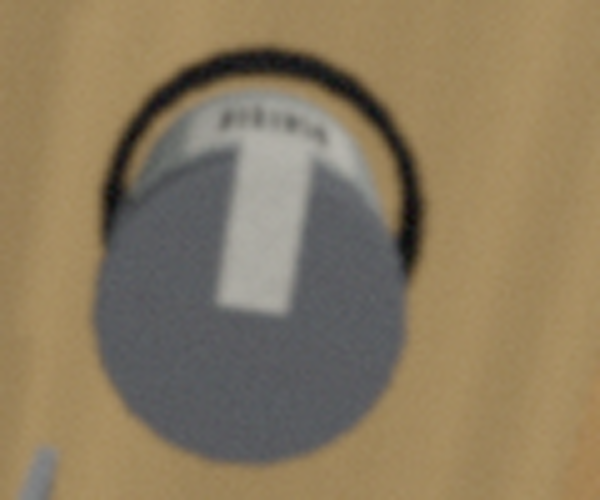

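Label angle is about 93° in the stand frame (90° wanted), so the residual is well inside tolerance. Next, plan the bar push with closed fingers from behind the ball.

Run:
```python
from h import *
print("ball seen (top+scene), stand",(M0.T@(np.array([547.8,-266,198.6])-O0)).round(1))
ms=dict(np.load("w2.npz"));C,d=ray("",(477,88),ms)
n=M0[:,0];X=C+d*((O0-47*n-C)@n)/(d@n);print("ball wrist2 on x=-47",(M0.T@(X-O0)).round(1), "pred",-76+144*np.cos(2),45+144*np.sin(2))
plan(O0,YAW,(-47,-180,235),0);plan(O0,YAW,(-47,-180,142),0);print(M0.round(3).tolist())
```

```text
ball seen (top+scene), stand [ -47.2 -144.9  170.9]
ball wrist2 on x=-47 [ -47.  -146.6  174.6] pred -135.92514446278852 175.93882946289816
t 11.12 shift [ 0.589 -3.679  0.01 ] turn [ 0.797  0.371 -1.783] T [ 537.5 -309.5  256.4] j [-0.47  0.09  1.89  0.44  0.93 -1.34]
t 11.12 shift [ 1.323 -3.338 -1.665] turn [ 0.797  0.371 -1.783] T [ 574.2 -292.4  172.7] j [-0.47  0.09  1.89  0.44  0.93 -1.34]
[[0.816, -0.422, -0.395], [0.38, 0.907, -0.184], [0.435, 0.0, 0.9]]
```

```bash
python3 -m crank '[0.12,-0.75,0.3,0.16,0.07,-0.36,0.12,-0.76,0,0.16,0.07,-0.36,0.13,-0.76,0,0.16,0.07,-0.36,0.13,-0.75,0,0.16,0.07,-0.36,0.13,-0.75,-0.3,0.16,0.07,-0.34]' 1 25
python3 -m crank '[0,0,0,0,0,0,0,0,0,0,0,0]' |grep -v grip
python3 - <<'E'
from h import *
plan(O0,YAW,(-47,-185,235),0);plan(O0,YAW,(-47,-185,142),0)
m=bot.camera_model("wrist");a=bot.capture("wrist");cv2.imwrite("pics/w4.png",a[:,:,::-1])
print(proj("",O0+M0@[-47,-146,173],m),proj("",O0+M0@[-47,-185,173],m))
E
```

```text
time_s: 11.75
ee_pos: [540.7, -315.7, 256.4]
eef_rot: [0.122, 0.524, 0.821, 0.189]
force: [0.6, 0.7, 0.1]
opening: -0.0
grip_force: 0.0
time_s: 12.0
ee_pos: [539.7, -313.6, 256.0]
eef_rot: [0.121, 0.524, 0.822, 0.189]
force: [-0.1, -0.1, 0.1]
opening: -0.1
t 12.0 shift [-0.003 -0.009  0.009] turn [-0.009  0.021 -0.005] T [ 539.6 -314.   256.4] j [-0.75  0.3   1.62  0.47  1.1  -1.38]
t 12.0 shift [ 0.731  0.332 -1.666] turn [-0.009  0.021 -0.005] T [ 576.3 -297.   172.7] j [-0.75  0.3   1.62  0.47  1.1  -1.38]
[254.23628176 152.47394979] [254.15150981 209.23367284]
```

View pics/w4.png

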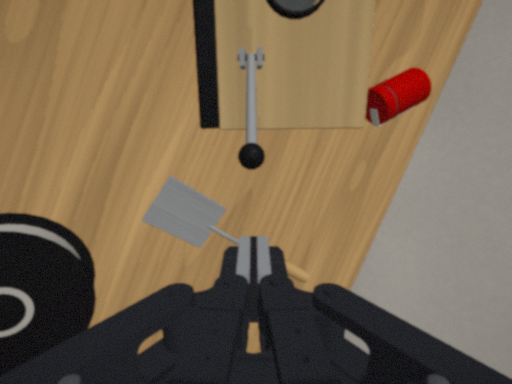

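The fingers are aligned behind the ball, which is at (251,156) as predicted. Descend and push along stand +y.

```bash
python3 -m crank '[0.18,0.08,-0.42,0,0,0,0.18,0.08,-0.42,0,0,0,0.18,0.08,-0.42,0,0,0,0.19,0.09,-0.41,0,0,0,0,0,0,0,0,0]' 1 25 | grep -E "pos|force"
python3 -m crank '[-0.13,0.27,0,0,0,0,-0.13,0.27,0,0,0,0,-0.13,0.27,0,0,0,0,-0.13,0.27,0,0,0,0,-0.13,0.27,0,0,0,0]' | grep -E "pos|force"
python3 -m crank '[-0.13,0.27,0,0,0,0,-0.13,0.27,0,0,0,0,-0.13,0.27,0,0,0,0,-0.1,0.21,0,0,0,0,0,0,0,0,0,0]' | grep -E "pos|force"
python3 - <<'E'
from h import *
plan(O0,YAW,(-47,-20,142),0)
a=bot.capture("scene");w=bot.capture("wrist")
s=cv2.resize(a[140:260,180:300],(400,400),interpolation=2);w=cv2.resize(w,(400,300));cv2.imwrite("pics/p1.png",np.hstack([s,np.vstack([w,np.zeros((100,400,3),np.uint8)])])[:,:,::-1])
E
```

```text
ee_pos: [576.0, -295.8, 172.7]
force: [-0.1, 0.7, 0.4]
grip_force: 0.0
ee_pos: [543.2, -229.4, 174.0]
force: [-0.4, 0.0, -0.5]
grip_force: 0.0
ee_pos: [519.0, -178.6, 173.9]
force: [0.7, 0.2, -0.0]
grip_force: 0.0
t 13.93 shift [-0.246  0.625 -0.024] turn [ 0.012  0.037 -0.007] T [ 506.7 -147.4  172.7] j [-0.57  0.22  1.96  0.55  0.79 -1.36]
```

View pics/p1.png

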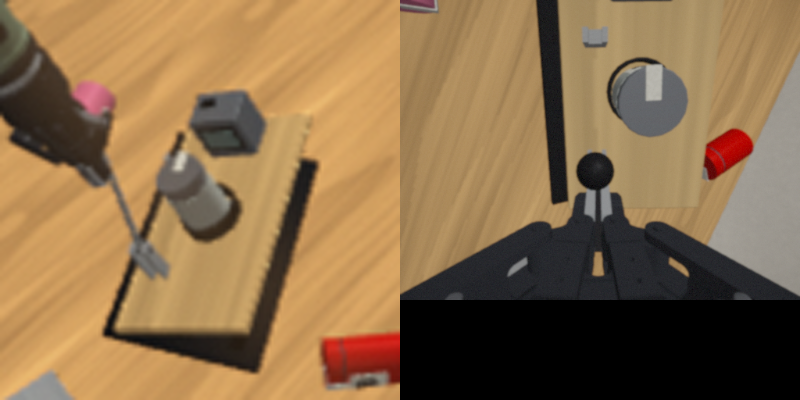

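The fingers carry the ball, seen at (595,170) in the combined picture, and the tin's strip still faces the scanner. I keep pushing.

```bash
python3 -m crank '[-0.08,0.18,0,0,0,0,-0.08,0.18,0,0,0,0,-0.08,0.18,0,0,0,0,-0.08,0.18,0,0,0,0,-0.08,0.18,0,0,0,0]' | grep -E "pos|force"
python3 -m crank '[-0.08,0.18,0,0,0,0,0,0,0,0,0,0,0,0,0,0,0,0,0,0,0,0,0,0]' | grep -E "pos|force"
python3 - <<'E'
from h import *
plan(O0,YAW,(-47,0,142),0)
a=bot.capture("scene");m=bot.camera_model("wrist");w=bot.capture("wrist")
for A in(2,1,.5,0):print(A,proj("",O0+M0@[-47,-76+144*np.cos(A),45+144*np.sin(A)],m)*.78125)
s=cv2.resize(a[140:260,180:300],(400,400),interpolation=2);w=cv2.resize(w,(400,300));cv2.imwrite("pics/p2.png",np.hstack([s,np.vstack([w,np.zeros((100,400,3),np.uint8)])])[:,:,::-1])
E
```

```text
ee_pos: [499.0, -133.8, 173.9]
force: [-0.0, 0.4, -0.7]
grip_force: 0.0
ee_pos: [495.6, -125.8, 173.9]
force: [-0.4, -0.1, 0.4]
grip_force: 0.0
t 15.15 shift [ 0.053 -0.069 -0.024] turn [0.015 0.041 0.005] T [ 498.3 -129.2  172.7] j [-0.49  0.15  2.05  0.55  0.73 -1.3 ]
2 [199.69850174 404.42453693]
1 [200.30443534 220.04628896]
0.5 [199.62857913 116.49045789]
0 [198.94875366  85.31993006]
```

View pics/p2.png

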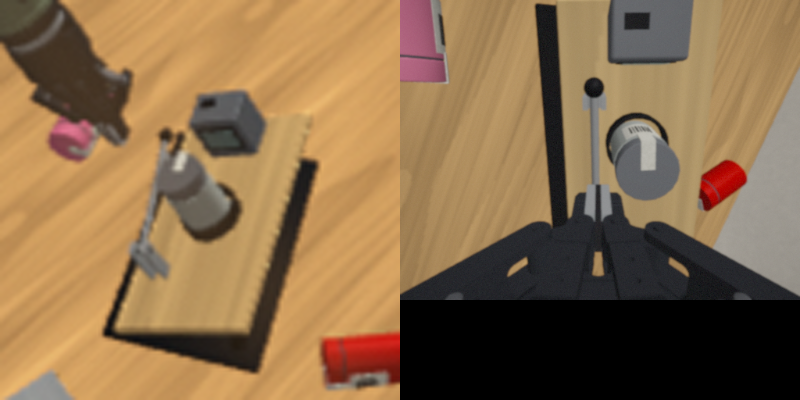

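The bar has fallen. In the wrist view the ball is at (194,87) beyond the catch, against a predicted (199,85) for angle 0. I check the angle numerically in the two fixed views and two wrist heights.

```bash
python3 -m crank '[-0.2,-0.1,0.5,0,0,0,-0.2,-0.1,0.5,0,0,0,0,0,0,0,0,0,0,0,0,0,0,0]' | grep -E "pos|force"
python3 - <<'E'
from h import *
def blob(im,c,r):
    g=cv2.cvtColor(im,cv2.COLOR_RGB2GRAY);y0,x0=int(c[1]-r),int(c[0]-r);k=(g[y0:y0+2*r,x0:x0+2*r]<50).astype(np.uint8)
    n,l,s,ce=cv2.connectedComponentsWithStats(k);return [(s[i,4],(ce[i]+[x0,y0]).round(1).tolist()) for i in range(1,n) if s[i,4]>4]
m=bot.camera_model("wrist");w=bot.capture("wrist");s=bot.capture("scene");t=bot.capture("top")
B=lambda A:O0+M0@[-47,-76+144*np.cos(A),45+144*np.sin(A)]
for n,im,mm,r in(("wrist",w,m,18),("scene",s,None,6),("top",t,None,7)):
    print(n,[proj(n,B(A),mm).round(1).tolist() for A in(0,.1,.2)],blob(im,proj(n,B(0.03),mm),r))
# reference: known fixed tops of catch & hinge for offset
print("hinge",proj("wrist",O0+M0@[-47,-76,45],m),"tin lid",proj("wrist",O0+M0@[-3,0,88],m))
cv2.imwrite("pics/w5.png",w[:,:,::-1])
E
```

```text
ee_pos: [475.1, -135.3, 223.0]
force: [-2.1, -0.2, 0.0]
grip_force: 0.0
wrist [[253.1, 106.4], [253.1, 107.9], [253.2, 111.4]] [(np.int32(239), [247.6, 106.0])]
scene [[233.7, 184.8], [232.0, 182.6], [230.1, 180.8]] []
top [[262.6, 213.3], [263.6, 214.5], [265.0, 215.5]] [(np.int32(8), [262.9, 214.1])]
hinge [253.02155621 251.09421311] tin lid [306.15752708 193.27581971]
```

Run:
```python
from h import *
s=bot.capture("scene");g=cv2.cvtColor(s,cv2.COLOR_RGB2GRAY);a0=cv2.cvtColor(cv2.imread("pics/s0.png"),cv2.COLOR_BGR2GRAY)
print(g[174:190,222:242])
B=lambda A:proj("scene",O0+M0@[-47,-76+144*np.cos(A),45+144*np.sin(A)]).round(1)
k=(a0[200:222,188:208]<60).astype(np.uint8);n,l,st,ce=cv2.connectedComponentsWithStats(k);print("start ball",ce[1:]+[188,200],st[1:,4],"pred",B(2.0),B(2.07))
plan(O0,YAW,(-48,69,120),0);plan(O0,YAW,(-48,69,62),0)
```

```text
[[170 166 164 161 160 157 155 155 155 155 155 154 158 163 157 131  97  93
   95  94]
 [164 163 161 159 156 154 153 154 155 154 155 159 162 163 151 115  97  95
   95  94]
 [161 161 157 155 155 154 155 155 154 155 159 162 164 158 135 100  90  87
   83  79]
 [160 158 155 152 153 153 155 154 154 159 163 165 167 162 126  79  69  68
   68  63]
 [157 155 153 153 154 156 155 155 160 164 165 167 169 163 128  94  64  53
   51  49]
 [153 152 153 153 154 155 159 162 163 165 159 130 121 145 151 132  77  47
   49  54]
 [151 153 153 155 156 159 162 165 166 170 150  83  66 120 168 150 109  63
   53  67]
 [152 154 155 156 160 163 165 165 169 172 145  62  56 112 163 156 135  88
   54  60]
 [154 155 157 160 165 165 167 169 172 165 125  58  77 131 159 157 151 131
   89  59]
 [156 158 163 165 166 167 168 172 173 152  84  48  65 114 156 157 155 151
  125  64]
 [158 163 164 165 168 169 172 173 164 122  57  49  57  87 138 154 155 154
  138  87]
 [164 166 165 167 169 170 173 169 142  84  64  99 122 118 138 151 153 154
  151 132]
 [166 166 167 169 172 173 172 159 126  86 108 160 191 172 131 128 140 153
  156 158]
 [166 166 169 171 173 171 167 147 120 104 131 185 203 183 121 105 119 139
  154 166]
 [166 170 172 173 172 172 161 128 106 105 144 199 197 165 108  99 103 119
  145 167]
 [168 171 174 174 172 166 142 114 102 111 158 202 187 134 101  99  98 103
  124 154]]
start ball [[197.5        210.28571429]] [14] pred [197.4 207.4] [197.2 210.4]
t 15.95 shift [ 0.037  1.443 -1.407] turn [ 0.004  0.023 -0.001] T [477.  -63.  152.5] j [-0.54  0.08  1.99  0.49  0.87 -1.25]
t 15.95 shift [ 0.495  1.655 -2.452] turn [ 0.004  0.023 -0.001] T [499.9 -52.4 100.2] j [-0.54  0.08  1.99  0.49  0.87 -1.25]
```

Vision puts the bar at 0–0.1 rad, which isn't tight enough, so I press gently on the ball to make sure it's home.

```bash
python3 -m crank '[0,0.48,0,0,0,0,0.02,0.48,-0.4,0,0,0,0.02,0.48,-0.5,0,0,0,0,0,-0.5,0,0,0,0,0,0,0,0,0]' | grep -E "pos|force"
python3 -m crank '[0.16,0.07,-0.36,0,0,0,0.16,0.07,-0.36,0,0,0,0.14,0.07,-0.33,0,0,0,0,0,0,0,0,0,0,0,0,0,0,0]' | grep -E "pos|force"
python3 - <<'E'
from h import *
plan(O0,YAW,(-48,69,62),0);plan(O0,YAW,(-48,69,54),0)
E
```

```text
ee_pos: [476.0, -62.5, 151.8]
force: [-0.3, -0.1, 1.2]
grip_force: 0.0
ee_pos: [501.0, -53.4, 102.3]
force: [-0.2, -0.5, 1.0]
grip_force: 0.0
t 17.2 shift [-0.021  0.02  -0.042] turn [0.016 0.054 0.005] T [499.9 -52.4 100.2] j [-0.32  0.23  2.19  0.7   0.48 -1.34]
t 17.2 shift [ 0.042  0.05  -0.186] turn [0.016 0.054 0.005] T [503.1 -50.9  93. ] j [-0.32  0.23  2.19  0.7   0.48 -1.34]
```

```bash
for i in 1 2 3; do echo; done
python3 -m crank '[0.03,0.015,-0.075,0,0,0,0,0,0,0,0,0,0,0,0,0,0,0]' | grep -E "pos|force:"
python3 -m crank '[0.03,0.015,-0.075,0,0,0,0,0,0,0,0,0,0,0,0,0,0,0]' | grep -E "pos|force:"
python3 -m crank '[0.03,0.015,-0.075,0,0,0,0,0,0,0,0,0,0,0,0,0,0,0]' | grep -E "pos|force:"
```

```text
ee_pos: [501.9, -52.3, 97.8]
force: [0.3, 0.3, -0.3]
grip_force: 0.0
ee_pos: [503.3, -51.4, 93.7]
force: [-0.3, 0.5, 0.5]
grip_force: 0.0
ee_pos: [504.3, -51.0, 92.1]
force: [-16.5, -4.9, 24.8]
grip_force: 15.4
```

Contact came exactly at the shut ball's height (about 54 mm above the board), so the bar is home. Retreat, do a numeric check and hand in.

```bash
python3 -m crank '[-0.08,-0.04,0.18,0,0,0,-0.3,-0.14,0.7,0,0,0,-0.3,-0.14,0.7,0,0,0,-0.3,-0.14,0.7,0,0,0,-0.1,-0.3,0.4,0,0,0]' | grep -E "pos|force"
python3 -m crank '[0,-0.6,0.1,0,0,0,0,-0.6,0.1,0,0,0,0,0,0,0,0,0,0,0,0,0,0,0,0,0,0,0,0,0]' | grep -E "pos|force"
python3 - <<'E'
from h import *
m=bot.camera_model("wrist");w=bot.capture("wrist")
print("lid pred",proj("",O0+M0@[-3,0,88],m))
H,S,V=cv2.split(cv2.cvtColor(w,cv2.COLOR_RGB2HSV));c=proj("",O0+M0@[-3,10,88],m);roi=np.zeros_like(V);cv2.circle(roi,(int(c[0]),int(c[1])),30,255,-1)
k=((V>150)&(S<45)&(roi>0)).astype(np.uint8)
c2=max(cv2.findContours(k,0,1)[0],key=cv2.contourArea);x=c2[:,0,:].astype(float)
def pl(p,z):
    C,d=ray("",p,m);n=M0[:,2];Q=O0+n*z;return (M0.T@(C+d*((Q-C)@n)/(d@n)-O0)).round(1)
r=cv2.minAreaRect(c2);print(r,[pl(p,88)[:2].tolist() for p in cv2.boxPoints(r)])
g=V[:,:]; b=proj("",O0+M0@[-47,68,45],m);y0,x0=int(b[1])-20,int(b[0])-20
kk=(g[y0:y0+40,x0:x0+40]<45).astype(np.uint8);n,l,st,ce=cv2.connectedComponentsWithStats(kk);print("ball pred",b,[(s[4],(q+[x0,y0]).round(1)) for s,q in zip(st[1:],ce[1:])])
E
```

```text
ee_pos: [450.4, -88.8, 225.9]
force: [0.3, 0.7, 0.4]
grip_force: 0.0
ee_pos: [450.5, -147.7, 233.7]
force: [0.3, -0.1, 0.1]
grip_force: 0.0
lid pred [324.75749279 185.27432131]
((322.0079345703125, 165.281494140625), (38.6591911315918, 28.27031898498535), 61.821407318115234) [[-26.0, 27.4], [-5.2, 39.0], [13.1, 8.9], [-8.2, -3.5]]
ball pred [274.0523377  104.72371809] [(np.int32(190), array([269. , 104.4]))]
```

```bash
python3 -c "
from rig import bot
print(bot.sense()['time_s'],bot.sign_off())"
```

```text
the job is handed in; nothing more can be done
19.625 None
```

I turned the tin about 150° so its label faces the scanner window (measured within about 3°), shut the bar in its catch (confirmed by a light press on the ball), and handed the job in at 19.6 s; sign-off returned no verdict, and the spool, carton, scraper, cup and look-alike tins were not touched.

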